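# Free the specimen jar from the bench shaker's screw clamp

## Task

The specimen jar on the bench shaker has finished mixing: take it off and stand it upright in the steel tray, next to the white-lidded cup. The jar is held down by the dished pad of a swing arm under a nut with a two-armed handle, and nobody remembers whether that thread is left- or right-handed, so feel gently which way it gives, never force it against its stop, loosen it until the pad is clear of the lid and swing the arm aside. Do not tip the jar over, and leave the cup, bottle, carton and timer where they are.

Things in the scene. Friction and masses are not known exactly. Their poses are not given: they have to be found in the camera images.
- shaker: bench shaker, fixed: white housing 210 x 250 mm, with a platform whose black mat lies 75 mm above the worktop; origin: centre of its underside; x from its front panel to its back, y along its length, z up. A column 33 mm thick with a vertical threaded stud rises from the platform at x 0, y -65 mm (column top 69 mm, stud tip 141 mm above the mat); the jar's nest is at x 0, y +55 mm
- nest (a point): centre of the jar's nest at mat level: a raised ring on the shaker's mat, inner radius 25 mm, outer radius 30 mm, 9 mm high, in which the jar stands
- handle_centre (a point): point on the axis of the clamp nut (the vertical stud) at the height of the handle's two arms, 201 mm above the worktop at the start; turns and rises with the nut. Its x axis lies along the two arms: level round bars 11 mm thick, reaching 64 mm out from the axis on either side and ending in black balls 17 mm in diameter. Nut and stud end 15 mm above it; nut at most 37 mm across
- clamp_nut: the nut with its handle; origin on the stud at mat level. Tight at the start. Left- or right-handed thread, changing from start to start, with no visible sign: the tightening way it gives about 2 degrees, then stops hard; the loosening way it turns at 0.2 N m (4 N at 50 mm, a little more when fast) and stays where left. It and the swing arm rise together: 5 mm for each radian (57 degrees), 14 mm at the end stop at 160 degrees
- pad (a point): centre of the lower edge of the dished black pad at the swing arm's end, 60 mm in diameter, 12.5 mm high. While tight its rim (51 mm inside) reaches 6 mm down over the jar's 46 mm lid, so the arm cannot swing until it has risen 7 mm or more. A bolt head on it reaches 27 mm above this point
- clamp_arm: the swing arm, an aluminium bar 27 mm wide, 10 mm thick, 120 mm from the stud to the pad's centre along its y axis; origin on the stud at mat level. The bar's top lies 89 mm above the origin, that of its hub and washer (radius 20 mm) 94 mm, so 26 mm below the handle's arms. Once the pad is clear it swings level about the stud up to 109 degrees either way at 0.1 N m (1 N at the pad) and stays where left
- jar_centre (a point): centre (36 mm above the base, on the axis) of the cream specimen jar: an upright cylinder 43 mm in diameter with a lid 46 mm in diameter on its top 19 mm, 73 mm tall, 0.09 kg, loose; its z axis points up
- jar: the same jar; origin: centre of its underside
- tray_floor (a point): centre of the inner floor (3 mm above the worktop) of a shallow fixed stainless steel tray, outside 130 mm along its x and 200 mm along its y, rim 19 mm above the worktop, walls 3 mm; its axes are the tray's axes
- cup_centre (a point): centre (35 mm above the base) of a white-lidded specimen cup, 66 mm in diameter and 70 mm tall, standing upright in the half of the tray on its +y side; loose
- alcohol_bottle: white bottle with a flip cap, 57 mm across, 176 mm tall, standing upright on the worktop (origin: centre of its underside); a bystander to be left alone
- slide_carton: flat carton, 92 x 130 x 58 mm, lying on the worktop (origin: centre of its underside); a bystander to be left alone
- bench_timer: small white timer, 62 x 68 x 22 mm, lying on the worktop (origin: centre of its underside); a bystander to be left alone
Not all that is in view belongs to the job. Several things look just like the part that bears tray_floor: the one meant starts farthest to the robot's right.

How it is judged:
By the outcome, as a careful person would: the job done as asked, in the order asked, and still so for the second after the job is handed in, with the robot touching nothing.
It also fails if it takes over 64 s, if anything falls off the work surface, if the arm or the gripper's body presses on something with over 40 N, if the wrist force passes 120 N, or if a joint passes its speed limit or range.

## Robot

A 6-joint arm with a two-finger parallel gripper is mounted at the origin on a cart in front of the work surface, level with it; the furniture and walls round the work are solid. World frame = base frame: x ahead of the robot, y to its left, z up, the work surface at z = 0. Lengths are in m, angles in rad, forces in N, time in s.
With the tool pointing down it reaches from about 0.3 to 0.875 m from the base axis. Payload 6.4 kg.
Tool frame: the origin (TCP) lies where the fingers leave the gripper's body, on its centre line; the fingertips stand 73 mm ahead of it and the grasp point (between the pads) lies 54 mm ahead of it; z points along the fingers, y is the line along which they close (so a half turn about z gives the same grasp; the last joint's range is limited). The gripper opens to 85 mm and grips with 20 to 120 N. Pads are 22 mm wide; open, the fingers measure 114 mm over their backs; the gripper's body (76 mm by 85 mm) begins 54 mm behind the grasp point. The pads swing forward as they close: fully open they stand 13 mm farther back than shut.
Start: joints at [1.063, 0.181, 1.607, -0, 1.354, -0.206], TCP at [0.171, 0.549, 0.304] pointing down, gripper open.
Joint ranges: [-2.99, 2.99], [-0.89, 2.07], [0.3, 2.58], [-1.14, 4.28], [0, 2.63], [-3.12, 3.12]. Speed limits (rad/s): [2.57, 2.57, 3.01, 3.14, 3.14, 3.14].

## Interface

Orientations are given as a unit quaternion [w, x, y, z].
In Python, from bench import ctrl gives the robot as it stands.
- The arm moves only by the tool carry_out, never from a script. Its argument "steps" is one flat list of numbers, 7 for each row, row after row: the shift along the tool's x, y, z in m, then the turn, a rotation vector about the tool's x, y, z in rad, then the opening, from 0 (shut) to 1 (fully open). In form: [dx, dy, dz, wx, wy, wz, claw, dx, dy, dz, wx, wy, wz, claw, ...]. A call has 1 to 20 rows; each row is the pose to reach, as a shift and turn from the pose commanded when the call began, along the tool's axes at that moment; what a row does not reach only later rows make up. A row lasts 1/10 s, in which the tool goes at most 50 mm and 8.59 degrees, less where a joint would pass 70% of its speed; a pose out of reach is approached as far as the arm can. A call with a gripper value outside its range is refused whole. The fingers move at their own pace and stop on an object; the grip force is fixed at half the most. Time passes only in rows, so rows that repeat a pose let the fingers close. It gives the time, the measured TCP pose, the force, the opening and the grip force at its end, in the units of the state.
- ctrl.get_obs(): the state, without advancing time (a new reading comes with each control period).
- ctrl.camera(name): name is "scene" or "top"; returns the picture (384x512x3 uint8, red, green, blue); there is no depth.
- ctrl.camera_params(name): a dict with "vertical_fov" (degrees; the focal length in pixels is half the picture's height over the tangent of half this angle, whatever the lens; pixels are square), "cx", "cy" (the principal point, pixels), "k1" (the pictures are not rectified: a ray, as slopes to the right and down, at radius r is drawn at 1 + k1 r^2 times it, then the intrinsics apply), "cam_to_world" (4x4, takes a point from camera to world coordinates). Camera axes: x right, y down, z forward; pixel columns grow to the right and rows downward; lengths in m; the calibration is good to about 2 mm. A picture is of the moment at which its call begins. camera_params takes no time and is no camera call.
- ctrl.hand_in(): hands the job in; it is judged then, once.
The state is a dict: "time_s": time; "q": joint angles; "dq": joint speeds; "joint_efforts": joint torques, N m; "eef_pos": TCP position; "eef_rot": TCP orientation; "wrist_force": force on the tool from outside, world axes, zero at the start; "torque": the same for the moment, N m; "opening": opening from 0.0 (shut) to 1.0 (fully open); "grasp_force": force on a finger pad.
Only numpy, scipy, OpenCV 4.12 (cv2) and the standard library are available. Lean on these libraries where they do the work, as an engineer would, in place of code of your own. Each camera call takes 0.05 s, during which the arm holds its last target. There are 200 camera calls.

## Working session

There is one attempt and no reset: what is moved stays moved. The work goes in short steps, Python scripts to look and compute and a tool call to move; the robot and the scene stay as the last step left them, time stands still between calls to the robot, and variables do not carry over. Pictures are saved under pics/ and viewed, at most 10 in all, crops included, and the job is handed in when it is done.

Besides the shell and the picture viewer there is one more tool, called after "Call:" by a JSON object that holds its "api" and its "payload". carry_out: Moves the arm, as the interface text tells. Its arguments: {"type":"object","properties":{"steps":{"type":"array"}},"required":["steps"]}

```bash
ls; mkdir -p pics; cat > h.py <<'E'
import numpy as np, cv2
from bench import ctrl
def K(n):
    p=ctrl.camera_params(n); f=192/np.tan(np.radians(p["vertical_fov"])/2); return p,f,np.array(p["cam_to_world"])
def ray(n,u,v):
    p,f,T=K(n); d=np.array([(u-p["cx"])/f,(v-p["cy"])/f]); s=d.copy()
    for _ in range(20): s=d/(1+p["k1"]*(s@s))
    return T[:3,3],T[:3,:3]@np.array([*s,1])
def at(n,u,v,z):
    o,d=ray(n,u,v); return o+d*(z-o[2])/d[2]
def proj(n,P):
    p,f,T=K(n); c=T[:3,:3].T@(np.array(P)-T[:3,3]); s=c[:2]/c[2]; s=s*(1+p["k1"]*(s@s)); return s*f+[p["cx"],p["cy"]]
def tri(u1,u2):
    o,d=ray("scene",*u1); a,b=ray("top",*u2); st=np.linalg.lstsq(np.c_[d,-b],a-o,rcond=None)[0]
    return (o+d*st[0]+a+b*st[1])/2, np.linalg.norm(o+d*st[0]-a-b*st[1])
def save(n,name,crop=None,k=1):
    im=ctrl.camera(n)[:,:,::-1]
    if crop: x0,y0,x1,y1=crop; im=im[y0:y1,x0:x1]
    cv2.imwrite("pics/"+name,cv2.resize(im,None,fx=k,fy=k,interpolation=cv2.INTER_CUBIC))
E
python3 -c "
from h import *
save('scene','s0.png',k=1.5);save('top','t0.png',k=1.5)
for n in('scene','top'):print(ctrl.camera_params(n))
print(ctrl.get_obs())"
```

```text
pics
{'vertical_fov': 48.23756356977621, 'cx': 252.1591242847575, 'cy': 194.80850462215855, 'k1': -0.05296389433757375, 'cam_to_world': array([[-0.98482313, -0.0835261 ,  0.15214069,  0.29348508],
       [-0.17270274,  0.38453829, -0.90680983,  1.71826109],
       [ 0.01723837, -0.91932241, -0.39312739,  0.86624863],
       [ 0.        ,  0.        ,  0.        ,  1.        ]])}
{'vertical_fov': 45.4900704212639, 'cx': 250.57200196700535, 'cy': 188.6283643401753, 'k1': -0.11661198634905409, 'cam_to_world': array([[-0.02269761, -0.99581428,  0.0885366 ,  0.4565321 ],
       [-0.99958084,  0.02419672,  0.0158956 ,  0.00968307],
       [-0.01797136, -0.0881387 , -0.99594608,  1.6381971 ],
       [ 0.        ,  0.        ,  0.        ,  1.        ]])}
{'time_s': 0.1, 'q': array([ 1.06267341e+00,  1.81466092e-01,  1.60788305e+00,  4.39160624e-05,
        1.35380459e+00, -2.06306589e-01]), 'dq': array([-0.00081168, -0.00264627, -0.00028636, -0.00030082,  0.00128666,
        0.00223283]), 'joint_efforts': array([ 9.24999986e-04, -4.45878518e+01, -3.52237880e+01, -2.01893254e-04,
        4.22770143e-03, -5.51974347e-05]), 'eef_pos': array([0.17071327, 0.54868419, 0.30308659]), 'eef_rot': array([-2.93013628e-04,  1.50340680e-01,  9.88633941e-01, -7.23769051e-04]), 'wrist_force': array([ 0.50491335, -0.39334014,  0.10396214]), 'torque': array([ 0.0452682 , -0.01276166, -0.01215231]), 'grasp_force': 0.0, 'opening': 1.0041507557014688}
```

View pics/s0.png

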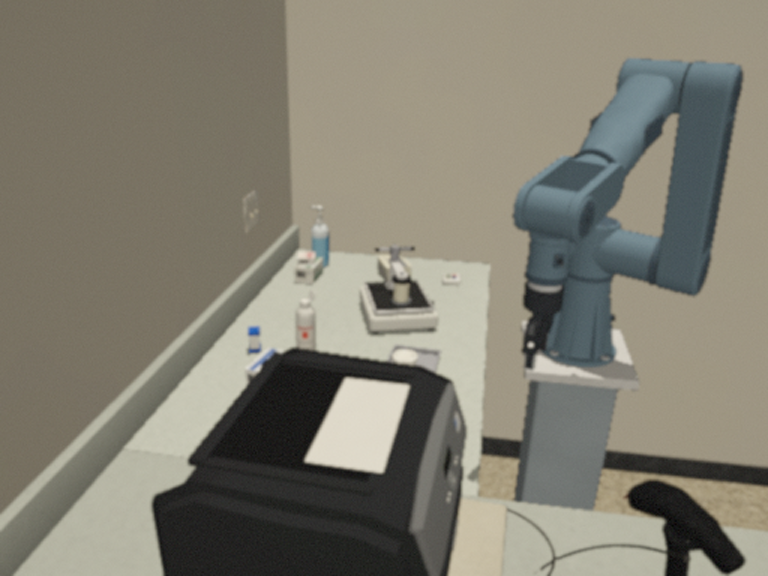

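View pics/t0.png

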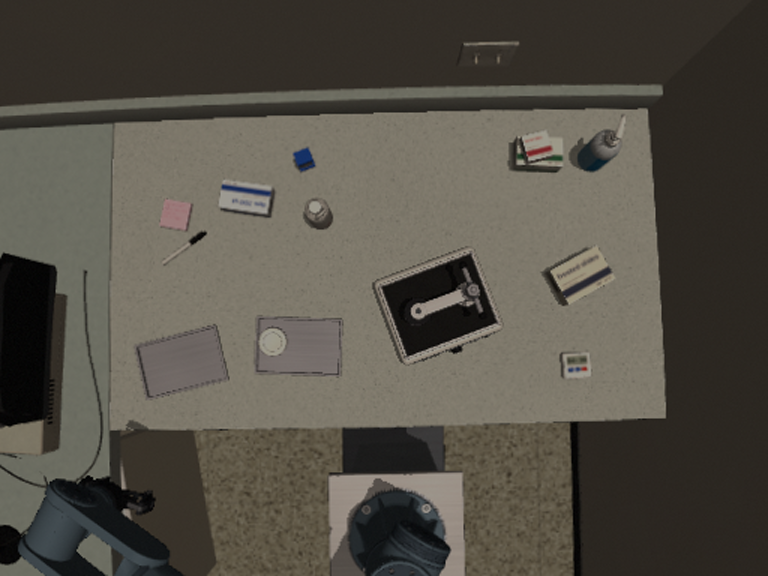

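The top picture has two identical trays, at (182,361) and (299,346) in the 1.5x view. Up is +x and left is +y, so the one farther to the robot's right is (299,346), which also holds the white-lidded cup. The shaker is at (438,305). I'll confirm both in a crop.

```bash
python3 -c "
from h import *
save('top','t1.png',(85,158,340,262),3.1)
save('scene','s1.png',(215,150,345,260),6)"
```

```text
(no output)
```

View pics/t1.png

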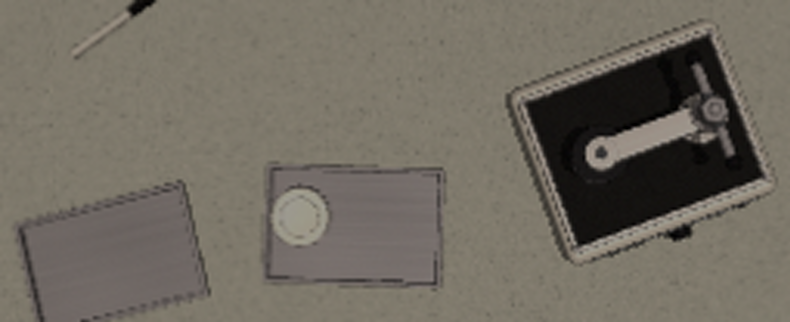

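View pics/s1.png

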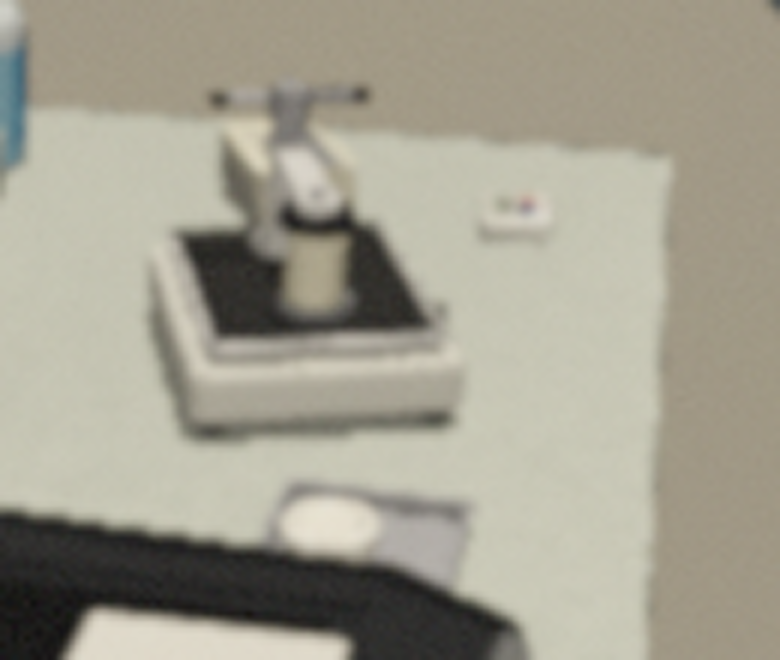

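```bash
cat > m.py <<'E'
from h import *
c=lambda u,v,z:at('top',85+(u+.5)/3.1-.5,158+(v+.5)/3.1-.5,z)
N=c(714,108,.216);B1=c(698,66,.201);B2=c(734,163,.201);P=c(600,152,.169)
print('nut',N,'balls',B1,B2,(B1+B2)/2,'pad',P)
M=[c(*q,.075) for q in((525,100),(710,37),(757,180),(577,247))]; print('mat',np.mean(M,0))
d=P-N;print('arm',np.linalg.norm(d),np.degrees(np.arctan2(d[1],d[0])),'handle',np.degrees(np.arctan2(*(B1-B2)[1::-1])))
e=M[1]-M[0]+M[2]-M[3];print('mat y axis',np.degrees(np.arctan2(-e[1],-e[0])))
R=[c(*q,.019) for q in((268,166),(442,171),(438,287),(266,283))];print('tray',np.mean(R,0));
e=R[0]-R[1]+R[3]-R[2];print('tray y ax',np.degrees(np.arctan2(e[1],e[0])),np.linalg.norm(e)/2)
print('cup',c(300,217,.07))
g=lambda u,v:(215+(u+.5)/6-.5,150+(v+.5)/6-.5)
for q in(N,B1,B2,P):
    s=proj('scene',q); print(((s-[215,150]+.5)*6-.5).round())
from scipy.spatial.transform import Rotation as Ro
w=ctrl.get_obs()['eef_rot'];print(Ro.from_quat(w[[1,2,3,0]]).as_matrix().round(3))
E
python3 m.py
```

```text
nut [ 0.56598218 -0.16796131  0.216     ] balls [ 0.610401   -0.15503203  0.201     ] [ 0.51080558 -0.18822013  0.201     ] [ 0.56060329 -0.17162608  0.201     ] pad [ 0.52681479 -0.05420573  0.169     ]
mat [ 0.54265627 -0.10540183  0.075     ]
arm 0.1291642972005477 108.99919453086099 handle 18.42957868533286
mat y axis 108.18253962469936
tray [0.45529527 0.22279696 0.019     ]
tray y ax 87.3629700222271 0.19865342363962085
cup [0.46719199 0.2751275  0.07      ]
[285.  79.]
[225.  98.]
[357.  94.]
[312. 191.]
[[-0.955  0.297 -0.001]
 [ 0.297  0.955 -0.001]
 [ 0.    -0.001 -1.   ]]
```

The chosen tray is the one at crop (355,227), the rightmost, with the cup at (300,217). The stud is near (0.563,-0.168), the nest near (0.526,-0.053), and the handle lies along 18°. My plan is to straddle the nut with open fingers and push both arms with the finger flanks. First I move above the stud.

Call:
{"api": "carry_out", "payload": {"steps": [-0.1,-0.1,-0.03,0,0,0.3,0.85,-0.587,-0.568,-0.03,0,0,1.735,0.85,-0.587,-0.568,-0.03,0,0,1.735,0.85,-0.587,-0.568,-0.03,0,0,1.735,0.85,-0.587,-0.568,-0.03,0,0,1.735,0.85,-0.587,-0.568,-0.03,0,0,1.735,0.85,-0.587,-0.568,-0.03,0,0,1.735,0.85,-0.587,-0.568,-0.03,0,0,1.735,0.85,-0.587,-0.568,-0.03,0,0,1.735,0.85,-0.587,-0.568,-0.03,0,0,1.735,0.85,-0.587,-0.568,-0.03,0,0,1.735,0.85,-0.587,-0.568,-0.03,0,0,1.735,0.85,-0.587,-0.568,-0.03,0,0,1.735,0.85,-0.587,-0.568,-0.03,0,0,1.735,0.85,-0.587,-0.568,-0.03,0,0,1.735,0.85,-0.587,-0.568,-0.03,0,0,1.735,0.85,-0.587,-0.568,-0.03,0,0,1.735,0.85,-0.587,-0.568,-0.03,0,0,1.735,0.85,-0.587,-0.568,-0.03,0,0,1.735,0.85,-0.587,-0.568,-0.03,0,0,1.735,0.85]}}

```text
time_s: 2.2
eef_pos: [0.5621, -0.1665, 0.3337]
eef_rot: [-0.0, 0.851, 0.525, -0.0]
wrist_force: [-0.0, 0.4, 0.4]
opening: 0.851
grasp_force: 0.0
```

```bash
python3 -c "
from h import *
save('scene','s2.png',(215,120,345,220),6)
f=lambda P:((proj('scene',P)-[215,120]+.5)*6-.5).round()
o=ctrl.get_obs()['eef_pos'];print('tcp',f(o),'tip',f(o-[0,0,.068]),'stud',f([.563,-.168,.216]),f([.563,-.168,.201]))"
```

```text
tcp [293. 113.] tip [291. 198.] stud [288. 259.] [288. 277.]
```

View pics/s2.png

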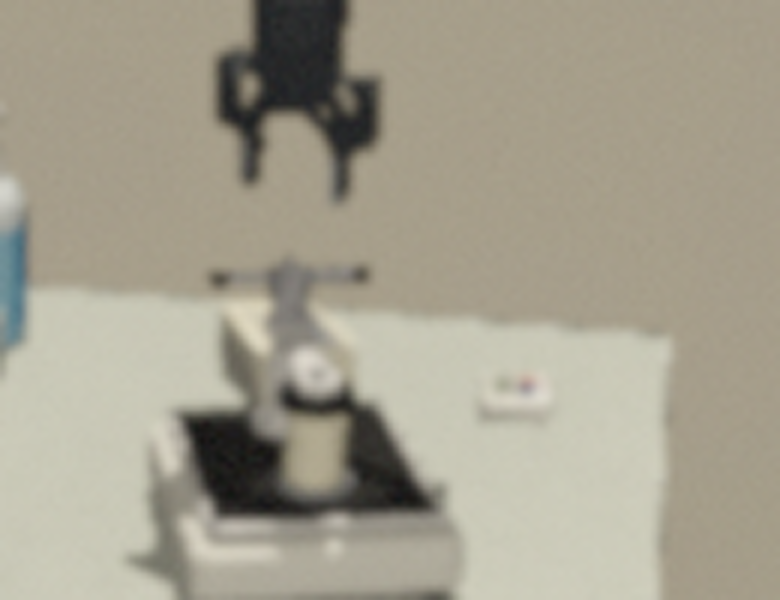

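Tips are at (250,183) and (340,200), centred over the nut at (291,272), about 62 mm below the TCP. Descending to straddle it.

Call:
{"api": "carry_out", "payload": {"steps": [0,0,0.04,0,0,0,0.85,0,0,0.065,0,0,0,0.85,0,0,0.084,0,0,0,0.85,0,0,0.084,0,0,0,0.85,0,0,0.084,0,0,0,0.85]}}

```text
time_s: 2.75
eef_pos: [0.5626, -0.167, 0.2506]
eef_rot: [0.0, 0.851, 0.525, 0.0]
wrist_force: [-0.1, 0.6, 1.3]
opening: 0.849
grasp_force: 0.0
```

Call:
{"api": "carry_out", "payload": {"steps": [0,0,0,0,0,-0.1,0.85,0,0,0,0,0,-0.2,0.85,0,0,0,0,0,-0.28,0.85,0,0,0,0,0,-0.32,0.85,0,0,0,0,0,-0.32,0.85]}}

```text
time_s: 3.25
eef_pos: [0.5634, -0.1681, 0.2522]
eef_rot: [0.002, 0.757, 0.654, 0.001]
wrist_force: [1.1, -0.1, 0.0]
opening: 0.848
grasp_force: 0.4
```

```bash
cat > st.py <<'E'
from bench import ctrl
import numpy as np
o=ctrl.get_obs();w,x,y,z=o['eef_rot']
print(o['time_s'],o['eef_pos'].round(4),'yaw_y',np.degrees(np.arctan2(y*y-x*x-z*z+w*w,2*(x*y-w*z))).round(1),'F',o['wrist_force'].round(2),'T',o['torque'].round(3),'q6',o['q'][5].round(2))
E
python3 st.py
```

```text
3.25 [ 0.5634 -0.1681  0.2522] yaw_y -8.3 F [ 1.11 -0.11  0.05] T [-0.14  -0.018 -0.128] q6 -0.35
```

Call:
{"api": "carry_out", "payload": {"steps": [0,0,0,0,0,-0.03,0.85,0,0,0,0,0,-0.05,0.85,0,0,0,0,0,-0.05,0.85]}}

```text
time_s: 3.55
eef_pos: [0.5636, -0.1691, 0.2517]
eef_rot: [0.002, 0.74, 0.672, 0.0]
wrist_force: [1.4, -4.9, 4.1]
opening: 0.85
grasp_force: 2.5
```

```bash
python3 st.py
```

```text
3.55 [ 0.5636 -0.1691  0.2517] yaw_y -5.5 F [ 1.45 -4.94  4.07] T [-0.686 -0.313 -0.137] q6 -0.4
```

Call:
{"api": "carry_out", "payload": {"steps": [0,0,0,0,0,-0.03,0.85,0,0,0,0,0,-0.04,0.85,0,0,0,0,0,-0.04,0.85]}}

```text
time_s: 3.85
eef_pos: [0.5636, -0.1693, 0.2518]
eef_rot: [0.003, 0.727, 0.687, 0.0]
wrist_force: [1.9, -5.8, 3.9]
opening: 0.846
grasp_force: 3.0
```

```bash
python3 st.py
```

```text
3.85 [ 0.5636 -0.1693  0.2518] yaw_y -3.2 F [ 1.92 -5.77  3.85] T [-0.81  -0.356 -0.241] q6 -0.44
```

Call:
{"api": "carry_out", "payload": {"steps": [0,0,0,0,0,-0.04,0.85,0,0,0,0,0,-0.08,0.85,0,0,0,0,0,-0.08,0.85]}}

```text
time_s: 4.15
eef_pos: [0.5637, -0.1691, 0.2518]
eef_rot: [0.002, 0.698, 0.716, 0.0]
wrist_force: [1.7, -5.6, 3.0]
opening: 0.849
grasp_force: 2.6
```

```bash
python3 st.py
```

```text
4.15 [ 0.5637 -0.1691  0.2518] yaw_y 1.4 F [ 1.66 -5.57  3.03] T [-0.645 -0.411 -0.144] q6 -0.52
```

The force stays steady at about 5.5 N while it turns, so counterclockwise loosens it. I'll continue about 105°, rising with the nut.

Call:
{"api": "carry_out", "payload": {"steps": [0,0,-0.0005,0,0,-0.1,0.85,0,0,-0.001,0,0,-0.2,0.85,0,0,-0.0015,0,0,-0.3,0.85,0,0,-0.002,0,0,-0.4,0.85,0,0,-0.0025,0,0,-0.5,0.85,0,0,-0.003,0,0,-0.6,0.85,0,0,-0.0035,0,0,-0.7,0.85,0,0,-0.004,0,0,-0.8,0.85,0,0,-0.0045,0,0,-0.9,0.85,0,0,-0.005,0,0,-1.0,0.85]}}

```text
time_s: 5.15
eef_pos: [0.5636, -0.1687, 0.2566]
eef_rot: [0.002, 0.268, 0.963, -0.001]
wrist_force: [1.3, -4.6, 2.4]
opening: 0.848
grasp_force: 3.8
```

```bash
python3 st.py
```

```text
5.15 [ 0.5636 -0.1687  0.2566] yaw_y 58.9 F [ 1.35 -4.59  2.36] T [-0.645 -0.134 -0.304] q6 -1.52
```

```bash
python3 -c "
from h import *
save('scene','s3.png',(235,140,325,210),8)"
```

```text
(no output)
```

View pics/s3.png

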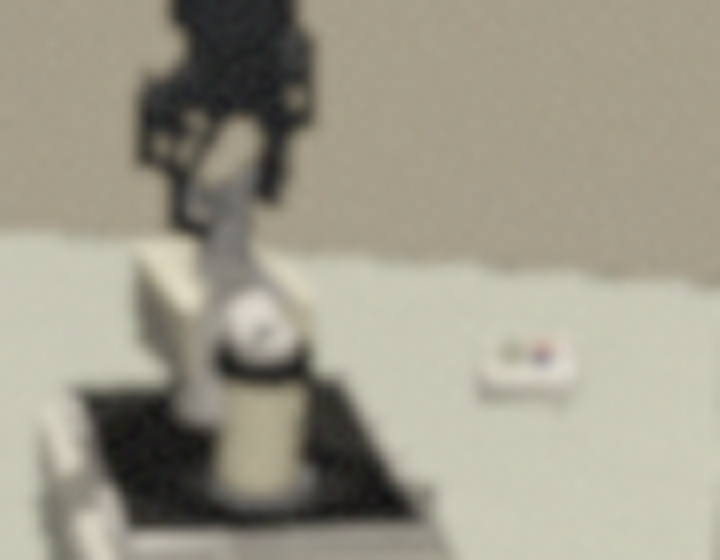

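The handle no longer shows broadside, so it has turned with the fingers (around (215,190)), and the jar is still standing. I'll go on another 0.85 rad.

Call:
{"api": "carry_out", "payload": {"steps": [0,0,-0.0005,0,0,-0.1,0.85,0,0,-0.001,0,0,-0.2,0.85,0,0,-0.0015,0,0,-0.3,0.85,0,0,-0.002,0,0,-0.4,0.85,0,0,-0.0025,0,0,-0.5,0.85,0,0,-0.003,0,0,-0.6,0.85,0,0,-0.0035,0,0,-0.7,0.85,0,0,-0.004,0,0,-0.8,0.85,0,0,-0.0042,0,0,-0.85,0.85,0,0,-0.0042,0,0,-0.85,0.85]}}

```text
time_s: 6.2
eef_pos: [0.5626, -0.1682, 0.26]
eef_rot: [0.0, -0.151, 0.989, -0.001]
wrist_force: [-0.6, -3.6, 3.1]
opening: 0.848
grasp_force: 2.2
```

```bash
python3 st.py
```

```text
6.2 [ 0.5626 -0.1682  0.26  ] yaw_y 107.3 F [-0.56 -3.61  3.11] T [-0.537  0.158 -0.207] q6 -2.37
```

Call:
{"api": "carry_out", "payload": {"steps": [0,0,-0.0005,0,0,-0.1,0.85,0,0,-0.001,0,0,-0.2,0.85,0,0,-0.0015,0,0,-0.3,0.85,0,0,-0.002,0,0,-0.4,0.85,0,0,-0.0025,0,0,-0.48,0.85,0,0,-0.0025,0,0,-0.48,0.85]}}

```text
time_s: 6.8
eef_pos: [0.5624, -0.1685, 0.2622]
eef_rot: [-0.0, -0.382, 0.924, -0.001]
wrist_force: [-1.1, -4.2, 2.6]
opening: 0.849
grasp_force: 2.1
```

```bash
python3 st.py
```

```text
6.8 [ 0.5624 -0.1685  0.2622] yaw_y 134.9 F [-1.07 -4.21  2.64] T [-0.661  0.05  -0.231] q6 -2.85
```

Call:
{"api": "carry_out", "payload": {"steps": [0,0,0,0,0,0.12,0.85,0,0,-0.04,0,0,0.12,0.85,0,0,-0.08,0,0,0.12,0.85,0,0.05,-0.08,0,0,0.25,0,0,0.1,-0.08,0,0,0.4,0,0,0.124,-0.08,0,0,0.47,0,0,0.124,-0.08,0,0,0.47,0,0,0.124,-0.08,0,0,0.47,0,0,0.124,-0.08,0,0,0.47,0]}}

```text
time_s: 7.7
eef_pos: [0.4756, -0.0803, 0.3415]
eef_rot: [0.0, -0.156, 0.988, 0.0]
wrist_force: [-0.6, 0.0, -0.5]
opening: -0.001
grasp_force: 0.0
```

```bash
python3 st.py; python3 -c "
from h import *
save('scene','s4.png',(225,120,345,210),6.6)"
```

```text
7.7 [ 0.4756 -0.0803  0.3415] yaw_y 108.0 F [-0.59  0.   -0.51] T [ 0.029 -0.056 -0.002] q6 -2.3
```

View pics/s4.png

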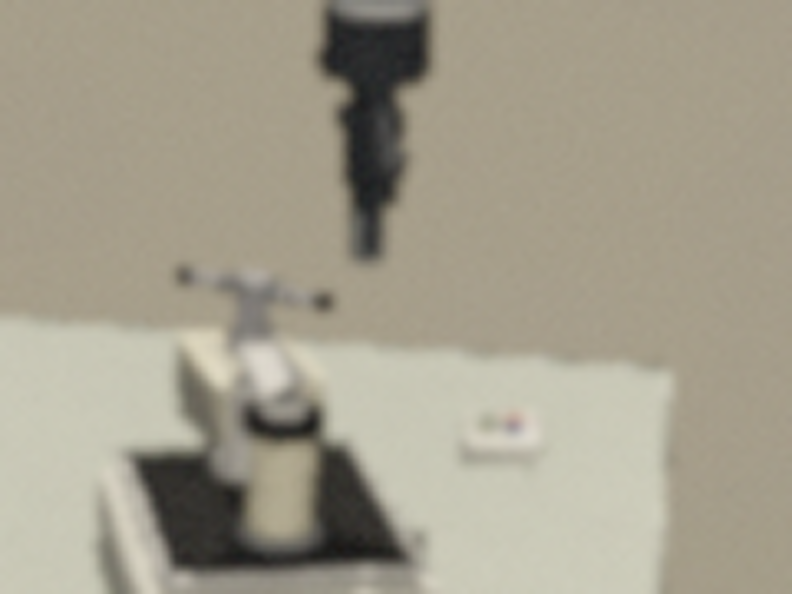

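Jar is upright, the handle arms now point to (183,273) and (323,300), and the pad is raised. Lowering the shut fingers beside the pad on the robot side and starting to swing it away.

Call:
{"api": "carry_out", "payload": {"steps": [0,0,0.045,0,0,0,0,0,0,0.09,0,0,0,0,0,0,0.107,0,0,0,0,0,0,0.107,0,0,0,0,-0.008,0.0035,0.107,0,0,0.07,0,-0.016,0.0065,0.107,0,0,0.14,0,-0.024,0.0093,0.107,0,0,0.21,0,-0.0325,0.011,0.107,0,0,0.28,0,-0.041,0.0125,0.107,0,0,0.35,0]}}

```text
time_s: 8.65
eef_pos: [0.5116, -0.056, 0.2362]
eef_rot: [0.001, 0.02, 1.0, -0.0]
wrist_force: [-1.7, -0.8, -0.3]
opening: -0.001
grasp_force: 0.4
```

```bash
python3 st.py
```

```text
8.65 [ 0.5116 -0.056   0.2362] yaw_y 87.7 F [-1.67 -0.77 -0.33] T [-0.084  0.173  0.006] q6 -1.87
```

Call:
{"api": "carry_out", "payload": {"steps": [-0.008,0.0035,0,0,0,0.07,0,-0.016,0.0065,0,0,0,0.14,0,-0.024,0.0093,0,0,0,0.21,0,-0.0325,0.011,0,0,0,0.28,0,-0.041,0.0125,0,0,0,0.35,0,-0.05,0.0133,0,0,0,0.42,0,-0.0585,0.0135,0,0,0,0.49,0,-0.067,0.013,0,0,0,0.56,0,-0.0757,0.012,0,0,0,0.63,0,-0.084,0.0103,0,0,0,0.7,0,-0.0926,0.008,0,0,0,0.77,0,-0.1007,0.0053,0,0,0,0.84,0,-0.1087,0.002,0,0,0,0.91,0,-0.1164,-0.002,0,0,0,0.98,0,-0.1238,-0.0065,0,0,0,1.05,0,-0.131,-0.0115,0,0,0,1.12,0,-0.131,-0.0115,0,0,0,1.12,0]}}

```text
time_s: 10.35
eef_pos: [0.6424, -0.0729, 0.2362]
eef_rot: [0.001, 0.547, 0.837, 0.0]
wrist_force: [-0.1, 0.1, 1.1]
opening: 0.003
grasp_force: 0.1
```

```bash
python3 st.py
```

```text
10.35 [ 0.6424 -0.0729  0.2362] yaw_y 23.6 F [-0.1   0.05  1.14] T [0.03  0.025 0.055] q6 -0.71
```

Call:
{"api": "carry_out", "payload": {"steps": [0.02,0,0,0,0,0,0,0.02,0,-0.045,0,0,0,0,0.02,0,-0.064,0,0,0,0,0.045,-0.045,-0.064,0,0,0.094,1,0.065,-0.08,-0.064,0,0,0.094,1,0.065,-0.098,-0.064,0,0,0.094,1,0.065,-0.098,-0.064,0,0,0.094,1,0.065,-0.098,-0.064,0,0,0.094,1]}}

```text
time_s: 11.15
eef_pos: [0.5251, -0.0511, 0.2995]
eef_rot: [0.001, 0.585, 0.811, 0.0]
wrist_force: [0.4, -0.1, -0.3]
opening: 0.849
grasp_force: 0.0
```

```bash
python3 st.py; python3 -c "
from h import *
a=ctrl.camera('top')[155:245,235:345,::-1];b=ctrl.camera('scene')[130:220,225:335,::-1]
r=lambda i:cv2.resize(i,None,fx=5.4,fy=5.4,interpolation=cv2.INTER_CUBIC)
cv2.imwrite('pics/c5.png',cv2.resize(np.vstack([b,a]),None,fx=3.3*1,fy=3.3,interpolation=cv2.INTER_CUBIC))
print(proj('scene',[.5258,-.0535,.148]),proj('scene',[.5258,-.0535,.075]))"
```

```text
11.15 [ 0.5251 -0.0511  0.2995] yaw_y 18.4 F [ 0.42 -0.12 -0.25] T [-0.014  0.037  0.026] q6 -0.64
[266.60252083 185.80336093] [266.11424102 200.67041366]
```

View pics/c5.png

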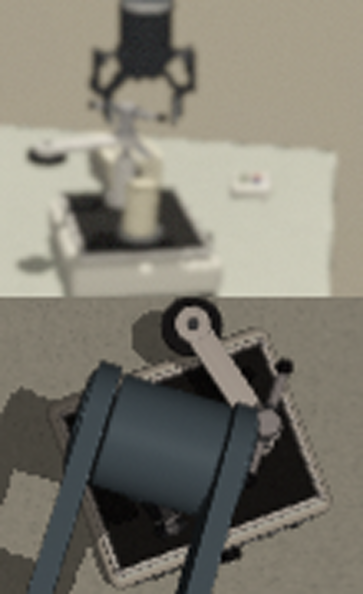

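The swing arm is clear (pad at (192,322) in the top half, far from the nest). The jar stands under the gripper at (142,205). Descending and gripping.

Call:
{"api": "carry_out", "payload": {"steps": [-0.0025,0,0.03,0,0,0,1,-0.0025,0,0.06,0,0,0,1,-0.0025,0,0.09,0,0,0,1,-0.0025,0,0.115,0,0,0,1,-0.0025,0,0.134,0,0,0,1,-0.0025,0,0.134,0,0,0,1]}}

```text
time_s: 11.85
eef_pos: [0.5244, -0.0532, 0.1614]
eef_rot: [-0.003, 0.585, 0.811, -0.001]
wrist_force: [-0.5, -0.2, -0.8]
opening: 1.002
grasp_force: 0.0
```

Call:
{"api": "carry_out", "payload": {"steps": [0,0,0,0,0,0,0.7,0,0,0,0,0,0,0.6,0,0,0,0,0,0,0.55,0,0,0,0,0,0,0.52,0,0,0,0,0,0,0.5,0,0,0,0,0,0,0.48]}}

```text
time_s: 12.45
eef_pos: [0.5262, -0.0543, 0.1661]
eef_rot: [0.001, 0.585, 0.811, 0.0]
wrist_force: [-3.2, -0.8, 6.7]
opening: 0.517
grasp_force: 53.5
```

```bash
python3 st.py
```

```text
12.45 [ 0.5262 -0.0543  0.1661] yaw_y 18.3 F [-3.22 -0.76  6.66] T [ 0.023  0.282 -0.015] q6 -0.65
```

Jar is gripped at about 44 mm. Lifting straight up and carrying it over the free half of the tray.

Call:
{"api": "carry_out", "payload": {"steps": [0,0,-0.008,0,0,0,0.4,0,0,-0.02,0,0,0,0.4,0,0,-0.04,0,0,0,0.4,0,0,-0.055,0,0,0,0.4,0.01,0,-0.065,0,0,0,0.4,0.03,0.001,-0.065,0,0,0.04,0.4,0.06,0.002,-0.065,0,0,0.08,0.4,0.09,0.003,-0.065,0,0,0.13,0.4,0.12,0.004,-0.065,0,0,0.18,0.4,0.15,0.005,-0.065,0,0,0.23,0.4,0.18,0.006,-0.065,0,0,0.28,0.4,0.21,0.007,-0.065,0,0,0.33,0.4,0.235,0.007,-0.065,0,0,0.365,0.4,0.248,0.007,-0.065,0,0,0.365,0.4,0.253,0.007,-0.065,0,0,0.365,0.4,0.253,0.007,-0.065,0,0,0.365,0.4,0.253,0.007,-0.065,0,0,0.365,0.4]}}

```text
time_s: 14.15
eef_pos: [0.453, 0.1877, 0.2296]
eef_rot: [0.0, 0.723, 0.691, -0.0]
wrist_force: [0.3, -0.2, -1.5]
opening: 0.517
grasp_force: 54.9
```

```bash
python3 st.py; python3 -c "
from h import *
a=ctrl.camera('top')[160:265,150:345,::-1];b=ctrl.camera('scene')[150:255,215:410,::-1]
cv2.imwrite('pics/c6.png',cv2.resize(np.vstack([b,a]),None,fx=2.8,fy=2.8,interpolation=cv2.INTER_CUBIC))"
```

```text
14.15 [0.453  0.1877 0.2296] yaw_y -2.6 F [ 0.3  -0.24 -1.49] T [-0.038  0.043 -0.031] q6 0.2
```

View pics/c6.png

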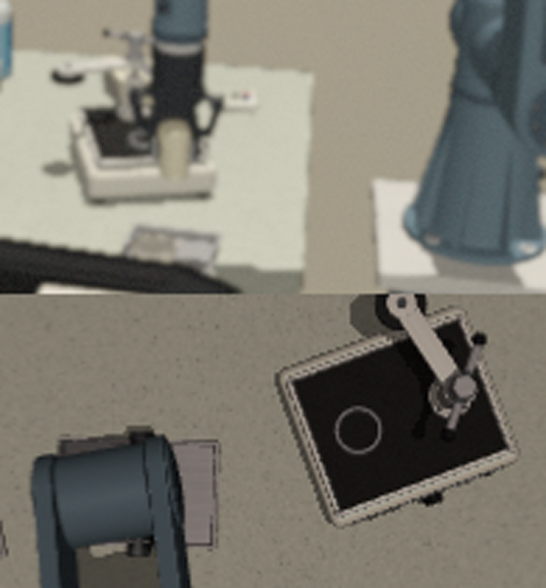

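The jar (173,150) hangs upright in the gripper over the tray's free half, and the nest ring is empty. Lowering.

Call:
{"api": "carry_out", "payload": {"steps": [0,0,0.03,0,0,0,0.4,0,0,0.06,0,0,0,0.4,0,0,0.09,0,0,0,0.4,0,0,0.11,0,0,0,0.4,0,0,0.122,0,0,0,0.4,0,0,0.129,0,0,0,0.4,0,0,0.132,0,0,0,0.4,0,0,0.134,0,0,0,0.4,0,0,0.134,0,0,0,0.4]}}

```text
time_s: 15.15
eef_pos: [0.4532, 0.1884, 0.0962]
eef_rot: [0.0, 0.723, 0.691, 0.001]
wrist_force: [-0.2, -0.7, -0.5]
opening: 0.52
grasp_force: 55.0
```

Call:
{"api": "carry_out", "payload": {"steps": [0,0,0.001,0,0,0,0.4,0,0,0.002,0,0,0,0.4,0,0,0.002,0,0,0,0.4]}}

```text
time_s: 15.45
eef_pos: [0.4531, 0.1885, 0.0941]
eef_rot: [0.0, 0.723, 0.691, 0.0]
wrist_force: [-0.4, -0.8, 2.1]
opening: 0.517
grasp_force: 54.9
```

Touched down. Opening gently, then rising.

Call:
{"api": "carry_out", "payload": {"steps": [0,0,0.0005,0,0,0,0.53,0,0,0.0005,0,0,0,0.56,0,0,0.0005,0,0,0,0.65,0,0,0.0005,0,0,0,0.8,0,0,0,0,0,0,0.95,0,0,0,0,0,0,1,0,0,-0.02,0,0,0,1,0,0,-0.05,0,0,0,1,0,0,-0.09,0,0,0,1,0,0,-0.13,0,0,0,1,0,0,-0.18,0,0,0,1,0.02,-0.05,-0.2,0,0,0,1,0.03,-0.1,-0.2,0,0,0,1,0.03,-0.14,-0.2,0,0,0,1,0.03,-0.14,-0.2,0,0,0,1]}}

```text
time_s: 16.95
eef_pos: [0.3093, 0.225, 0.2929]
eef_rot: [-0.001, 0.722, 0.692, -0.001]
wrist_force: [-1.0, 0.5, -1.1]
opening: 1.002
grasp_force: 0.0
```

```bash
python3 st.py; python3 -c "
from h import *
a=ctrl.camera('top')[95:265,60:430,::-1];b=ctrl.camera('scene')[130:255,150:520,::-1];b=cv2.copyMakeBorder(b,0,0,0,370-b.shape[1],0)
cv2.imwrite('pics/c7.png',cv2.resize(np.vstack([b,a]),None,fx=2,fy=2,interpolation=cv2.INTER_CUBIC))"
```

```text
16.95 [0.3093 0.225  0.2929] yaw_y -2.4 F [-0.96  0.52 -1.15] T [-0.043  0.002 -0.035] q6 0.36
```

View pics/c7.png

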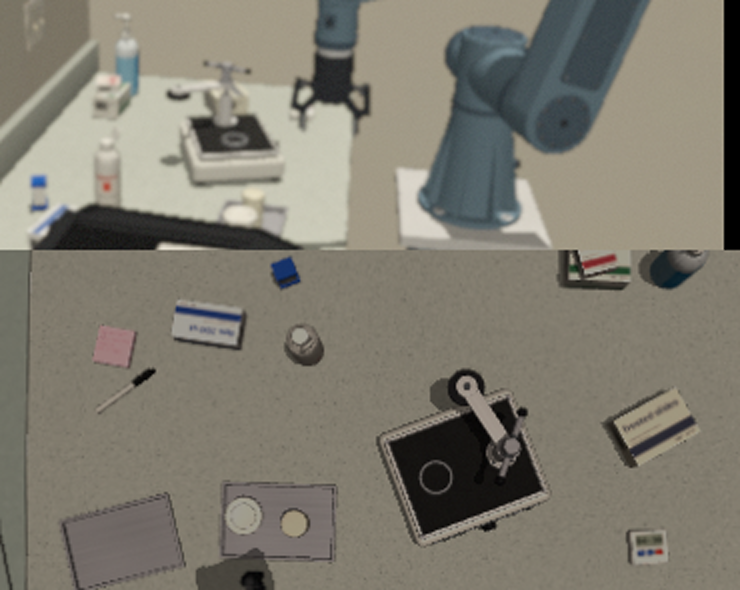

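The jar stands upright at (294,522) in the right-hand tray, next to the cup at (243,516). The swing arm is aside, the bottle, carton and timer are unmoved, and the gripper is clear. Handing in.

```bash
python3 -c "
from bench import ctrl
print(ctrl.hand_in())"
```

```text
the job is handed in; nothing more can be done
None
```

The job is done and handed in at about 17 s: the nut loosened counterclockwise, the arm was swung aside, and the jar stands upright in the rightmost tray next to the cup, with nothing else disturbed.

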